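Put the engraver's cutters away by cap colour and close the case

ROBOT

A 6-joint arm with a two-finger parallel gripper is mounted at the origin on the work surface. World frame = base frame: x ahead of the robot, y to its left, z up, the work surface at z = 0. Lengths are in m, angles in rad, forces in N, time in s.
With the tool pointing down it reaches from about 0.225 to 0.875 m from the base axis. Payload 3.4 kg.
Tool frame: the origin (TCP) lies on the centre line of the jaws, within the pads' length; the fingertips stand 19 mm ahead of it and the grasp point (between the pads) is the TCP (nose_length is the distance from the TCP to the fingertips, in m); z points along the fingers, y is the direction in which the jaws open and shut (so a half turn about z gives the same grasp; the last joint's range is limited). The gripper opens to 85 mm and grips with 20 to 120 N. Pads are 22 mm wide; open, the fingers measure 114 mm over their backs; the gripper's body (76 mm by 85 mm) begins 54 mm behind the grasp point. The pads swing forward as they close: fully open they stand 13 mm farther back than shut.
Start: joints at [1.036, 0.276, 1.505, -0, 1.361, -0.121], TCP at [0.231, 0.526, 0.25] pointing down, gripper open.
Joint ranges: [-2.89, 2.89], [-0.75, 2.08], [0.22, 2.7], [-1.18, 4.32], [0.11, 2.71], [-2.7, 2.7]. Speed limits (rad/s): [2.57, 2.57, 3.14, 3.14, 3.14, 3.14].

INTERFACE

Orientations are given as a unit quaternion [w, x, y, z].
In Python, from rig import * gives the robot as it stands.
- The arm moves only by the shell command python3 -m jog 'ROWS' [OPENING] [FORCE]. ROWS is JSON, one flat list of numbers, 6 for each row, row after row: the shift along the tool's x, y, z in mm, then the turn, a rotation vector about the tool's x, y, z in degrees. In form: [tx, ty, tz, wx, wy, wz, tx, ty, tz, wx, wy, wz, ...]. A call has 1 to 10 rows; each row is the pose to reach, as a shift and turn from the pose commanded when the call began, along the tool's axes at that moment; what a row does not reach only later rows make up. A row lasts 1/8 s, in which the tool goes at most 62.5 mm and 10.7 degrees, less where a joint would pass 70% of its speed; a pose out of reach is approached as far as the arm can. A call with a gripper value outside its range is refused whole. OPENING is the closure, from 0 (fully open) to 1 (shut), set as the call begins (- or left out, the last holds). The fingers move at their own pace and stop on an object; FORCE is the grip in N (left out, the last holds). Time passes only in rows, so rows that repeat a pose let the fingers close. It gives the time, the measured TCP pose, the force and the opening at its end, in the units of the state.
- get_state(): the state, without advancing time (a new reading comes with each control period).
- get_image(name): name is "scene" or "side" or "wrist"; returns a dict with "frame" (480x640x3 uint8, red, green, blue), "camera_matrix" (3x3 intrinsics, pixels), "rvec" (rotation vector, rad) and "tvec" (3), from world to camera coordinates, as OpenCV has them. Camera axes: x right, y down, z forward; pixel columns grow to the right and rows downward; lengths in m; the calibration is good to about 2 mm. The wrist camera is an equidistant fisheye: a pixel r from the principal point sees the ray r / f radians off the axis. A picture is of the moment at which its call begins. There is no depth.
- sign_off(): hands the job in, once; it reports no verdict.
The state is a dict: "clock": time; "qpos": joint angles; "qd": joint speeds; "effort": joint torques, N m; "position": TCP position; "ee_rot": TCP orientation; "contact_force": force on the tool from outside, world axes, zero at the start; "moment": the same for the moment, N m; "width": finger opening in m.
Only numpy, scipy, OpenCV 4.12 (cv2) and the standard library are available. Lean on these libraries where they do the work, as an engineer would, in place of code of your own. Each camera call takes 0.05 s, during which the arm holds its last target.

TASK

The engraving job is done: put the three cutter tubes lying on the bench back in the open case, each laid flat in the cup of the same colour as its cap. Set them down in the cups rather than dropping them, because carbide chips, and then close the case's clear lid fully. Leave the other things on the bench where they are.

Things in the scene. Friction and masses are not known exactly. Their poses are not given: they have to be found in the camera images.
- tube_red_center (a point): Centre (half-way along and half-way up) of the loose cutter tube with the red cap: a square plastic tube lying flat on the bench, 84 mm long and 20 x 20 mm in section, about 40 g. Its x axis runs along the tube towards the red cap (the last 38 mm at +x, the rest is clear with a black end); z is up at the start.
- tube_yellow_center (a point): Centre (half-way along and half-way up) of the loose cutter tube with the yellow cap: a square plastic tube lying flat on the bench, 84 mm long and 20 x 20 mm in section, about 40 g. Its x axis runs along the tube towards the yellow cap (the last 38 mm at +x, the rest is clear with a black end); z is up at the start.
- tube_blue_center (a point): Centre (half-way along and half-way up) of the loose cutter tube with the blue cap: a square plastic tube lying flat on the bench, 84 mm long and 20 x 20 mm in section, about 40 g. Its x axis runs along the tube towards the blue cap (the last 38 mm at +x, the rest is clear with a black end); z is up at the start.
- cup_red_floor (a point): Centre of the inner floor of the red cup, 7 mm above the bench. The cup is an open rectangular bin fixed in the case, inside 80 mm along its x and 106 mm along its y, 31.5 mm deep, walls 2.5 mm; so a tube fits along the cup's y axis, not across it. Any of the three places in the case may hold the red cup. z is up.
- cup_yellow_floor (a point): Centre of the inner floor of the yellow cup, 7 mm above the bench. The cup is an open rectangular bin fixed in the case, inside 80 mm along its x and 106 mm along its y, 31.5 mm deep, walls 2.5 mm; so a tube fits along the cup's y axis, not across it. Any of the three places in the case may hold the yellow cup. z is up.
- cup_blue_floor (a point): Centre of the inner floor of the blue cup, 7 mm above the bench. The cup is an open rectangular bin fixed in the case, inside 80 mm along its x and 106 mm along its y, 31.5 mm deep, walls 2.5 mm; so a tube fits along the cup's y axis, not across it. Any of the three places in the case may hold the blue cup. z is up.
- case: Black open cutter case, standing firm on the bench: 266 mm along its x, 122 mm along its y, 46 mm high, with three coloured cups side by side along x, 85.6 mm apart. Origin under its centre. Its lid is hinged along the top of the +y side.
- lid (a joint): Opening angle of the case's flat clear lid with a grey frame, rad: 0 = closed and level on the case's rim, about 1.57 = standing straight up on the +y side, up to 2.0 = leaning outwards, away from the cups. The hinge is stiff (0.07 N m): the lid stays where it is left, has no latch, and is closed by pushing it over from behind and pressing it down with about 1 to 3 N at its free edge.
- lid_hinge (a point): Middle of the hinge line, 46 mm above the bench, on the case's +y side (61 mm along the case's y from its origin); axes as the case's, the hinge line runs along x.
- lid_edge (a point): Middle of the free edge of the lid, 122 mm from the hinge line; the lid is 4 mm thick and 266 mm along the hinge, with a finger lip (60 mm wide) standing out 14 mm beyond this point. Axes turn with the lid: -y points from the hinge to the free edge, z is the lid's outer face (up when closed).
- clamp: bystander: hand spring clamp lying flat, 130 mm long, 60 mm wide, 24 mm high, green handles, black jaws; origin under its pivot, +x towards the jaws
- collet_nut: bystander: steel collet nut standing on the bench, 32 mm across, 21 mm high; origin under its centre
- brush: bystander: dust brush lying flat, 180 mm long; origin under its middle, x along it
- sample: bystander: wooden sample plate with engraved rings, 70 x 110 x 9 mm, lying flat; origin under its centre
- collet: bystander: small steel collet standing on its narrow end, 18 mm across, 27 mm high; origin under its centre
- hex_key: bystander: steel hex key lying flat, 83 mm long arm along its x, 19 mm short arm at its +x end, 6 mm thick; origin under the middle of the long arm
- caliper: bystander: steel calipers with a black slider, lying flat, 225 mm along its y axis, 13 mm high; origin under the middle of the beam

How it is judged:
On the way, in this order (a step that is already met when the one before it is completed fails the run):
1. all three tubes lie in the cups of their cap's colour, let go (x of tube_red_center in the frame of cup_red_floor between -0.042 and 0.042 m and y of tube_red_center in the frame of cup_red_floor between -0.055 and 0.055 m and z of tube_red_center in the frame of cup_red_floor between 0 and 0.016 m and angle between tube_red_center's own x axis and vertical between 1.45 and 1.69 rad and x of tube_yellow_center in the frame of cup_yellow_floor between -0.042 and 0.042 m and y of tube_yellow_center in the frame of cup_yellow_floor between -0.055 and 0.055 m and z of tube_yellow_center in the frame of cup_yellow_floor between 0 and 0.016 m and angle between tube_yellow_center's own x axis and vertical between 1.45 and 1.69 rad and x of tube_blue_center in the frame of cup_blue_floor between -0.042 and 0.042 m and y of tube_blue_center in the frame of cup_blue_floor between -0.055 and 0.055 m and z of tube_blue_center in the frame of cup_blue_floor between 0 and 0.016 m and angle between tube_blue_center's own x axis and vertical between 1.45 and 1.69 rad and not (contact force between the fingers and tube_red above 0.1 N) and not (contact force between the fingers and tube_yellow above 0.1 N) and not (contact force between the fingers and tube_blue above 0.1 N)), for 0.2 s.
2. the lid is closed (value of joint lid below 0.05 rad), for 0.2 s.
At the end, for the whole second after the job is handed in: Each tube lies flat (within 7 degrees of level) and at rest in the cup of its cap's colour, its centre within the cup and less than 16 mm above the cup's floor, and the lid is closed to within 0.05 rad (3 degrees) (x of tube_red_center in the frame of cup_red_floor between -0.042 and 0.042 m and y of tube_red_center in the frame of cup_red_floor between -0.055 and 0.055 m and z of tube_red_center in the frame of cup_red_floor between 0 and 0.016 m and angle between tube_red_center's own x axis and vertical between 1.45 and 1.69 rad and x of tube_yellow_center in the frame of cup_yellow_floor between -0.042 and 0.042 m and y of tube_yellow_center in the frame of cup_yellow_floor between -0.055 and 0.055 m and z of tube_yellow_center in the frame of cup_yellow_floor between 0 and 0.016 m and angle between tube_yellow_center's own x axis and vertical between 1.45 and 1.69 rad and x of tube_blue_center in the frame of cup_blue_floor between -0.042 and 0.042 m and y of tube_blue_center in the frame of cup_blue_floor between -0.055 and 0.055 m and z of tube_blue_center in the frame of cup_blue_floor between 0 and 0.016 m and angle between tube_blue_center's own x axis and vertical between 1.45 and 1.69 rad and linear speed of each of tube_red, tube_yellow, tube_blue below 0.03 m/s and value of joint lid below 0.05 rad); the robot touches nothing.
It fails at once if the red tube is dropped or thrown: it moves faster than 0.75 m/s (a fall of about 3 cm) without the fingers touching it (linear speed of tube_red above 0.75 m/s and not (contact force between the fingers and tube_red above 0.1 N)).
It fails at once if the yellow tube is dropped or thrown: it moves faster than 0.75 m/s (a fall of about 3 cm) without the fingers touching it (linear speed of tube_yellow above 0.75 m/s and not (contact force between the fingers and tube_yellow above 0.1 N)).
It fails at once if the blue tube is dropped or thrown: it moves faster than 0.75 m/s (a fall of about 3 cm) without the fingers touching it (linear speed of tube_blue above 0.75 m/s and not (contact force between the fingers and tube_blue above 0.1 N)).
It fails at once if a bystander is moved more than 3 cm (distance of any of clamp, collet_nut, brush, sample, collet, hex_key, caliper from where it was at the start of the episode above 0.03 m).
It also fails if it takes over 72 s, if anything falls off the work surface, if the arm or the gripper's body presses on something with over 40 N, if the wrist force passes 120 N, or if a joint passes its speed limit or range.

## Working session

There is one attempt and no reset: what is moved stays moved. The work goes in short steps, Python scripts to look and compute and a shell command to move; the robot and the scene stay as the last step left them, time stands still between calls to the robot, and variables do not carry over. Pictures are saved under pics/ and viewed, and the job is handed in when it is done.

```bash
ls; mkdir -p pics
python3 - <<'E'
from rig import *
import cv2
print(get_state())
for n in ["scene","side","wrist"]:
    d=get_image(n); cv2.imwrite(f"pics/{n}0.png",d["frame"][:,:,::-1]); print(n,d["camera_matrix"],d["rvec"],d["tvec"])
E
```

```text
pics
{'clock': 0.0, 'qpos': array([ 1.03599236e+00,  2.76611138e-01,  1.50614603e+00,  1.24480031e-05,
        1.36070238e+00, -1.20975203e-01]), 'qd': array([ 0.00159771,  0.00077766,  0.00015073, -0.00074011,  0.00080409,
        0.00060687]), 'effort': array([-1.58168357e-03, -4.16771543e+01, -2.45800978e+01, -8.65155052e-04,
        1.12753763e-02, -4.56017730e-06]), 'position': array([0.2309496 , 0.52603591, 0.24942534]), 'ee_rot': array([-3.06374662e-04,  2.05442271e-01,  9.78668791e-01, -8.81757733e-04]), 'contact_force': array([-0.15958442, -0.2366204 ,  0.07294774]), 'moment': array([0.01253766, 0.01982836, 0.02888878]), 'width': 0.0852427285558158}
scene [[598.33486229   0.         306.83408351]
 [  0.         598.33486229 228.99406714]
 [  0.           0.           1.        ]] [ 1.74442145  2.02618043 -0.6090263 ] [ 0.16597047 -0.4394535   1.48487566]
side [[531.21205088   0.         325.6721335 ]
 [  0.         531.21205088 242.86480544]
 [  0.           0.           1.        ]] [ 2.28526877 -0.30162039  0.11830211] [-0.58660382  0.10576009  0.97887933]
wrist [[371.64829954   0.         323.89589609]
 [  0.         371.64829954 238.78170425]
 [  0.           0.           1.        ]] [-2.39905449 -1.567118   -0.24826949] [-0.57498734 -0.0406414   0.37968564]
```

View pics/scene0.png

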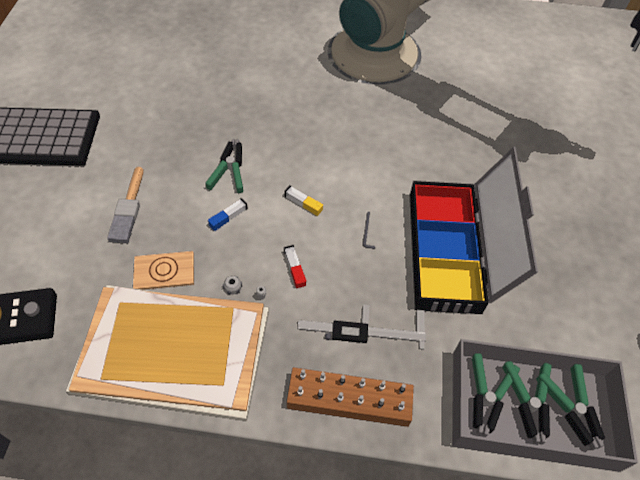

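View pics/side0.png

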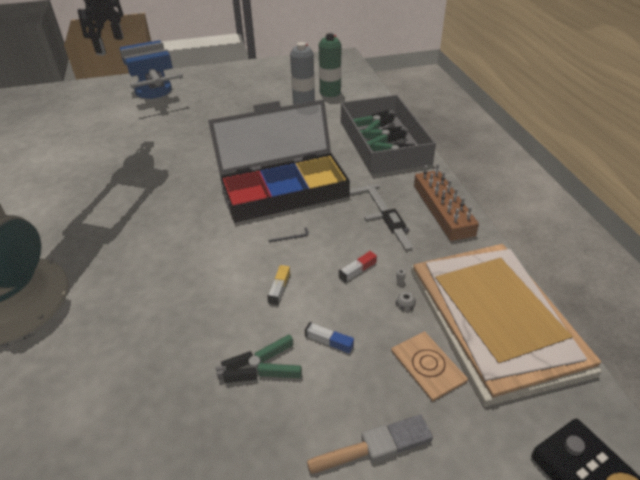

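View pics/wrist0.png

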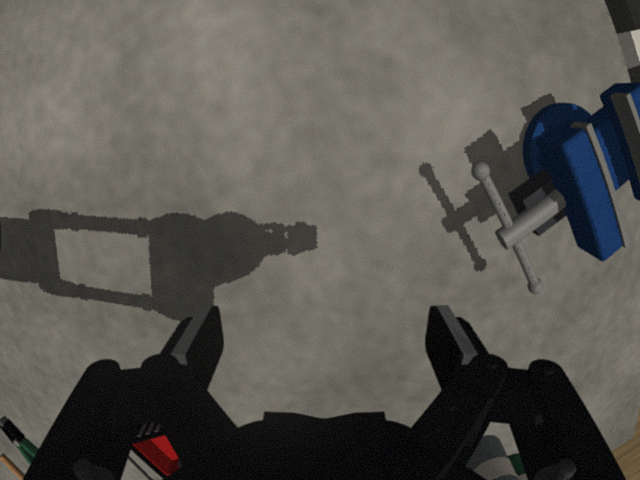

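The scene view shows the case at about (450,245), with the cups running red, blue, yellow away from the robot and the hinge on the right. The tubes are at blue (228,214), yellow (303,200) and red (295,265). I'll zoom in to measure.

```bash
cat > h.py <<'E'
import numpy as np, cv2
from rig import *
def cam(d):
    R,_=cv2.Rodrigues(np.array(d["rvec"],float)); return np.array(d["camera_matrix"]),R,np.array(d["tvec"],float).ravel()
def back(d,uv,z):
    K,R,t=cam(d); uv=np.atleast_2d(uv).astype(float)
    r=np.c_[uv,np.ones(len(uv))]@np.linalg.inv(K).T@R; c=-R.T@t
    return c+r*((z-c[2])/r[:,2])[:,None]
def proj(d,P):
    K,R,t=cam(d); p=(np.atleast_2d(P)@R.T+t)@K.T; return p[:,:2]/p[:,2:]
def crop(d,x0,y0,x1,y1,s,fn):
    f=cv2.resize(np.ascontiguousarray(d["frame"][y0:y1,x0:x1,::-1]),None,fx=s,fy=s,interpolation=cv2.INTER_CUBIC); 
    cv2.imwrite(fn,f)
E
python3 - <<'E'
from h import *
d=get_image("scene"); s=get_image("side")
import pickle; pickle.dump((d,s),open("im0.pkl","wb"))
crop(d,195,170,345,295,5,"pics/c_tubes.png")
crop(d,395,140,545,320,3.3,"pics/c_case.png")
crop(s,255,240,385,360,5,"pics/s_tubes.png")
crop(s,205,95,365,220,4,"pics/s_case.png")
E
```

```text
(no output)
```

View pics/c_tubes.png

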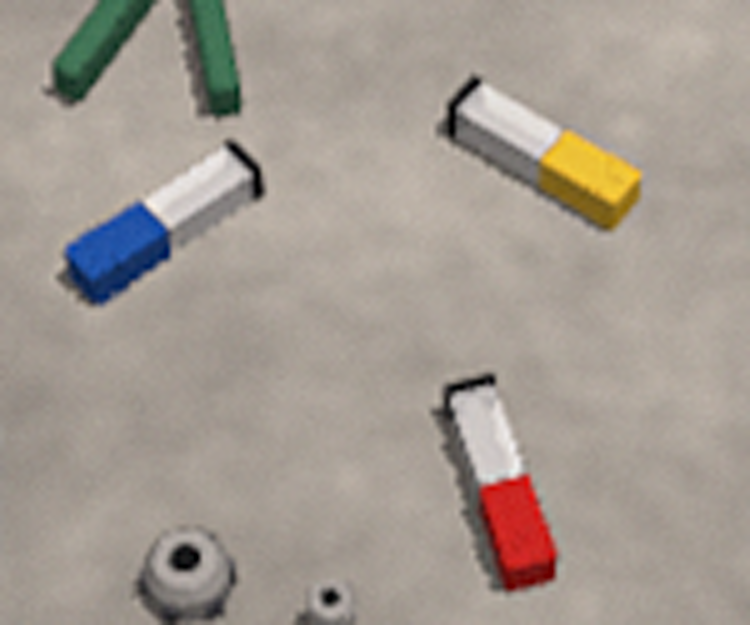

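View pics/c_case.png

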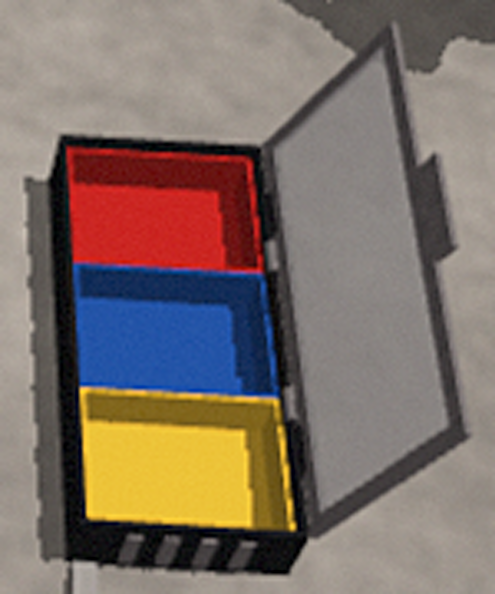

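View pics/s_tubes.png

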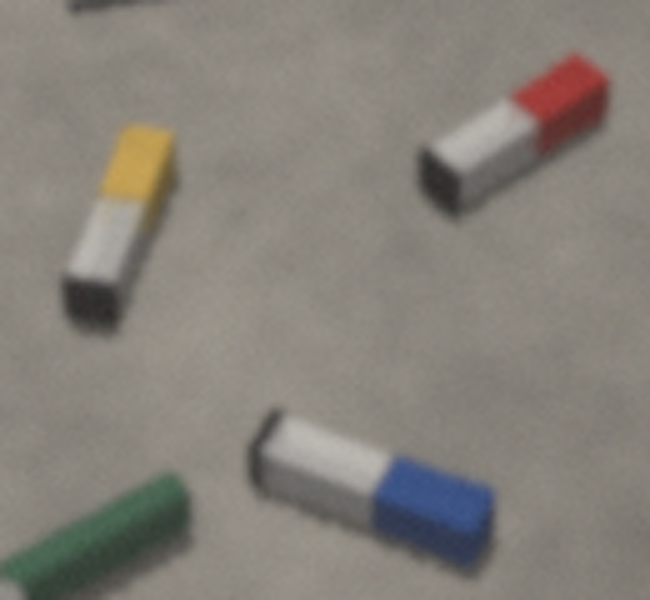

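View pics/s_case.png

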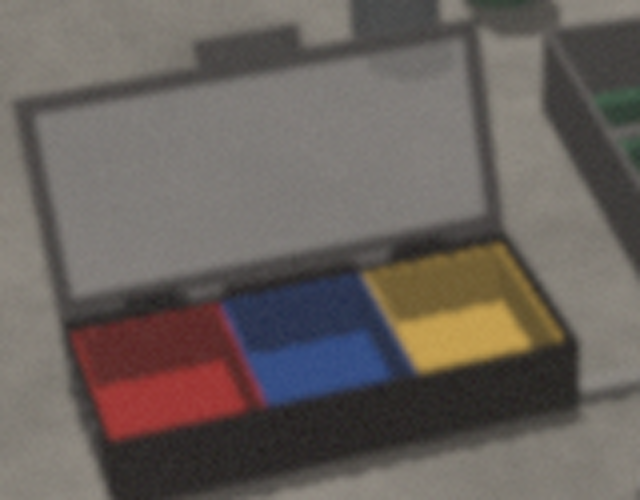

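```bash
cat >> h.py <<'E'
from scipy.optimize import least_squares
def ends(Ls):
    pass
E
python3 - <<'E'
from h import *
import pickle
d,s=pickle.load(open("im0.pkl","rb"))
o1=np.array([195,170]);o2=np.array([255,240])
T={"blue":([[(232,145),(260,178)],[(140,207),(170,242)],[(68,250),(98,278)]],[[(275,412),(258,448)],[(398,458),(375,490)],[(493,487),(475,522)]]),
"yellow":([[(475,82),(453,108)],[(568,132),(540,160)],[(640,180),(615,206)]],[[(65,280),(115,288)],[(105,192),(148,200)],[(125,127),(172,133)]]),
"red":([[(447,388),(492,378)],[(482,485),(527,477)],[(508,567),(553,553)]],[[(425,150),(465,180)],[(515,98),(545,130)],[(575,55),(608,80)]])}
S=[-.042,.004,.042]
for k,(a,b) in T.items():
    a=np.array([np.mean(e,0) for e in a])/5+o1; b=np.array([np.mean(e,0) for e in b])/5+o2
    def P(p): return np.array([[p[0]+q*np.cos(p[2]),p[1]+q*np.sin(p[2]),.02] for q in S])
    for nm,f in (("both",lambda p:np.r_[(proj(d,P(p))-a).ravel(),(proj(s,P(p))-b).ravel()]),("scene",lambda p:(proj(d,P(p))-a).ravel()),("side",lambda p:(proj(s,P(p))-b).ravel())):
        w=back(d,a,.02); v=w[2]-w[0]
        r=least_squares(f,[*w[1,:2],np.arctan2(v[1],v[0])])
        print(k,nm,r.x[:2].round(4),np.degrees(r.x[2]).round(1),"res",np.abs(r.fun).max().round(2), np.linalg.norm(v).round(3))
a=np.array([(61,137),(72,528),(305,538)])/3.3+[395,140]
b=np.array([(108,440),(575,345),(505,240),(70,322)])/4+[205,95]
C=np.array([[-.133,-.061],[.133,-.061],[.133,.061],[-.133,.061]])
def P(p,idx):
    c,n=np.cos(p[2]),np.sin(p[2]); q=C[idx]@np.array([[c,n],[-n,c]])+p[:2]; return np.c_[q,np.full(len(q),.046)]
for nm,f in (("both",lambda p:np.r_[(proj(d,P(p,[0,1,2]))-a).ravel(),(proj(s,P(p,[0,1,2,3]))-b).ravel()]),("scene",lambda p:(proj(d,P(p,[0,1,2]))-a).ravel()),("side",lambda p:(proj(s,P(p,[0,1,2,3]))-b).ravel())):
    r=least_squares(f,[.5,.2,0]); print("case",nm,r.x.round(4),r.fun.round(1))
print(back(d,a,.046).round(4),back(s,b,.046).round(4))
# lid edge corners
for n,im,q in(("scene",d,np.array([(392,25),(468,435)])/3.3+[395,140]),("side",s,np.array([(18,100),(475,25)])/4+[205,95])): print(n,q)
# bystanders
for n,uv,z in [("clamp ends",(232,140),.02),("clamp",(208,188),.02),("clamp",(241,190),.02),("hexA",(368,212),.005),("hexB",(366,247),.005),("hexC",(374,247),.005),("nut",(232,284),.02),("collet",(260,292),.025),("cal",(299,325),.01),("cal2",(424,345),.01),("caljaw",(366,308),.01)]: print(n,back(d,uv,z).round(3))
E
```

```text
blue both [ 0.5499 -0.2455] -40.0 res 1.55 0.079
blue scene [ 0.5512 -0.2447] -41.0 res 1.37 0.079
blue side [ 0.5492 -0.2463] -39.3 res 1.31 0.079
yellow both [ 0.4918 -0.1027] 62.8 res 1.19 0.082
yellow scene [ 0.493  -0.1021] 61.5 res 0.52 0.082
yellow side [ 0.4911 -0.1037] 63.8 res 0.83 0.082
red both [ 0.647  -0.0971] 26.7 res 1.22 0.08
red scene [ 0.6468 -0.0963] 25.2 res 1.06 0.08
red side [ 0.6469 -0.0985] 28.6 res 1.15 0.08
case both [0.5618 0.1799 0.0719] [-0.4 -1.1  0.5 -1.4 -0.   0.6 -0.3  1.2  2.4 -0.2  1.4 -2.2 -1.6 -0.8]
case scene [0.5631 0.1797 0.073 ] [-0.5 -0.6  0.5 -0.7 -0.   1.2]
case side [0.5607 0.1794 0.0677] [-1.   1.3  1.9  0.1  1.2 -2.  -2.  -0.8]
[[0.4364 0.1103 0.046 ]
 [0.7018 0.1278 0.046 ]
 [0.6889 0.2503 0.046 ]] [[0.4348 0.1134 0.046 ]
 [0.6936 0.1292 0.046 ]
 [0.6843 0.2418 0.046 ]
 [0.4279 0.2269 0.046 ]]
scene [[513.78787879 147.57575758]
 [536.81818182 271.81818182]]
side [[209.5  120.  ]
 [323.75 101.25]]
clamp ends [[ 0.361 -0.278  0.02 ]]
clamp [[ 0.497 -0.298  0.02 ]]
clamp [[ 0.491 -0.231  0.02 ]]
hexA [[0.495 0.028 0.005]]
hexB [[0.579 0.032 0.005]]
hexC [[0.577 0.047 0.005]]
nut [[ 0.706 -0.203  0.02 ]]
collet [[ 0.717 -0.149  0.025]]
cal [[ 0.763 -0.071  0.01 ]]
cal2 [[0.768 0.149 0.01 ]]
caljaw [[0.712 0.043 0.01 ]]
```

```bash
cat >> h.py <<'E'
from scipy.spatial.transform import Rotation as Ro
CASE=(.5620,.1798,.0719)
def casept(x,y,z=0):
    c,n=np.cos(CASE[2]),np.sin(CASE[2]); return np.array([CASE[0]+c*x-n*y,CASE[1]+n*x+c*y,z])
def row(x,y,z,psi,tilt=None):
    """row reaching TCP x,y,z, tool down, tool x at yaw psi deg"""
    st=get_state(); q=st["ee_rot"]; R0=Ro.from_quat([q[1],q[2],q[3],q[0]])
    p=np.radians(psi)
    M=np.array([[np.cos(p),np.sin(p),0],[np.sin(p),-np.cos(p),0],[0,0,-1]])
    sh=R0.inv().apply(np.array([x,y,z])-st["position"])*1000
    rv=(R0.inv()*Ro.from_matrix(M)).as_rotvec(degrees=True)
    print("t",round(st["clock"],2),"row",sh.round(1),rv.round(1),"w",round(st["width"],4),"pos",st["position"].round(4))
E
python3 - <<'E'
from h import *
import pickle
d,s=pickle.load(open("im0.pkl","rb"))
a=np.array([(392,25),(468,435)])/3.3+[395,140]; b=np.array([(18,100),(475,25)])/4+[205,95]
def P(t): return np.array([casept(x,.061-.122*np.cos(t),.046+.122*np.sin(t)) for x in(-.133,.133)])
for t in np.arange(1.5,2.05,.1): print(t,(proj(d,P(t))-a).round(1).ravel(),(proj(s,P(t))-b).round(1).ravel())
print([casept(x,0).round(4) for x in(-.0856,0,.0856)])
row(.4918,-.1027,.12,62.5+180); row(.4918,-.1027,.12,62.5)
E
```

```text
1.5 [-27.7  -4.9 -34.5  -4. ] [ 3.8  8.3 10.2  6. ]
1.6 [-20.9  -4.6 -26.7  -3.5] [2.8 5.5 8.3 3.4]
1.7000000000000002 [-14.4  -3.8 -19.1  -2.6] [1.9 3.1 6.5 1.4]
1.8000000000000003 [ -8.1  -2.6 -11.9  -1.4] [ 1.1  1.4  4.8 -0.1]
1.9000000000000004 [-2.2 -0.9 -5.1  0.2] [ 0.4  0.3  3.1 -1. ]
2.0000000000000004 [3.3 1.1 1.2 2.1] [-0.2 -0.3  1.5 -1.3]
[array([0.4766, 0.1737, 0.    ]), array([0.562 , 0.1798, 0.    ]), array([0.6474, 0.1859, 0.    ])]
t 0.25 row [-491.6 -471.   130.2] [ -0.   -0.  -86.2] w 0.0852 pos [0.2311 0.5263 0.2499]
t 0.25 row [-491.6 -471.   130.2] [-0.   0.  93.8] w 0.0852 pos [0.2311 0.5263 0.2499]
```

```bash
python3 -m jog '[-492,-471,50,0,0,94,-492,-471,50,0,0,94,-492,-471,50,0,0,94,-492,-471,50,0,0,94,-492,-471,50,0,0,94,-492,-471,50,0,0,94,-492,-471,50,0,0,94,-492,-471,50,0,0,94,-492,-471,50,0,0,94,-492,-471,50,0,0,94]' 0.45 40; python3 -c "
from h import *
row(.4918,-.1027,.1,62.5); row(.4918,-.1027,.024,62.5)"
```

```text
clock: 1.5
position: [0.4707, -0.0513, 0.2046]
ee_rot: [0.0, 0.856, 0.517, 0.0]
contact_force: [1.2, 0.4, -0.6]
width: 0.0467
t 1.5 row [-35.8  42.5 104.6] [ 0.  -0.  -0.3] w 0.0467 pos [ 0.4707 -0.0513  0.2046]
t 1.5 row [-35.8  42.5 180.6] [ 0.  -0.  -0.3] w 0.0467 pos [ 0.4707 -0.0513  0.2046]
```

```bash
python3 -m jog '[-36,42,60,0,0,0,-36,42,104,0,0,0,-36,42,104,0,0,0,-36,42,104,0,0,0]'; python3 -c "
from h import *
d=get_image('wrist'); cv2.imwrite('pics/w1.png',d['frame'][:,:,::-1])
print(d['rvec'],d['tvec'])
row(.4918,-.1027,.024,62.5)"
```

```text
clock: 2.0
position: [0.4912, -0.1003, 0.1018]
ee_rot: [0.0, 0.856, 0.517, 0.001]
contact_force: [0.1, 0.8, -0.3]
width: 0.0467
[-2.75104114  0.67846949  0.10502131] [-0.48199037  0.13960967  0.28117227]
t 2.05 row [-2.2  0.8 78.6] [ 0.2 -0.  -0.2] w 0.0471 pos [ 0.4918 -0.1003  0.1026]
```

View pics/w1.png

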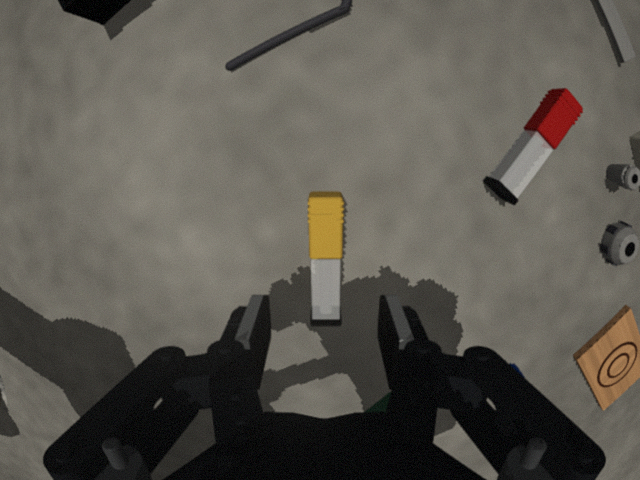

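The tube lies vertically in the image at (326,258), nearly midway between the pads at (258,320) and (392,320), so the yaw looks right. I'll check it against a fisheye projection of the model.

```bash
cat >> h.py <<'E'
def fproj(d,P):
    P=np.atleast_2d(np.array(P,float)).reshape(-1,1,3)
    return cv2.fisheye.projectPoints(P,np.array(d["rvec"],float).reshape(3,1),np.array(d["tvec"],float).reshape(3,1),np.array(d["camera_matrix"]),np.zeros(4))[0].reshape(-1,2)
def tube(x,y,psi,z=.02):
    p=np.radians(psi);u=np.array([np.cos(p),np.sin(p)]);v=np.array([-u[1],u[0]])
    return [[*(np.array([x,y])+a*u+b*v),z] for a in(-.042,.004,.042) for b in(-.01,.01)]
def ov(d,pts,fn,s=1):
    f=d["frame"][:,:,::-1].copy()
    for q in fproj(d,pts): cv2.circle(f,tuple(int(round(v)) for v in q),2,(255,0,255),1)
    cv2.imwrite(fn,f)
E
python3 -c "
from h import *
d=get_image('wrist'); ov(d,tube(.4918,-.1027,62.5)+tube(.647,-.0971,26.7),'pics/w2.png')
f=cv2.imread('pics/w2.png')[60:360,180:600]; cv2.imwrite('pics/w2c.png',cv2.resize(f,None,fx=1.9,fy=1.9))
st=get_state();p=st['position'];print(fproj(d,[[p[0],p[1],.02]]))
"
```

```text
[[323.20300816 259.96830717]]
```

View pics/w2c.png

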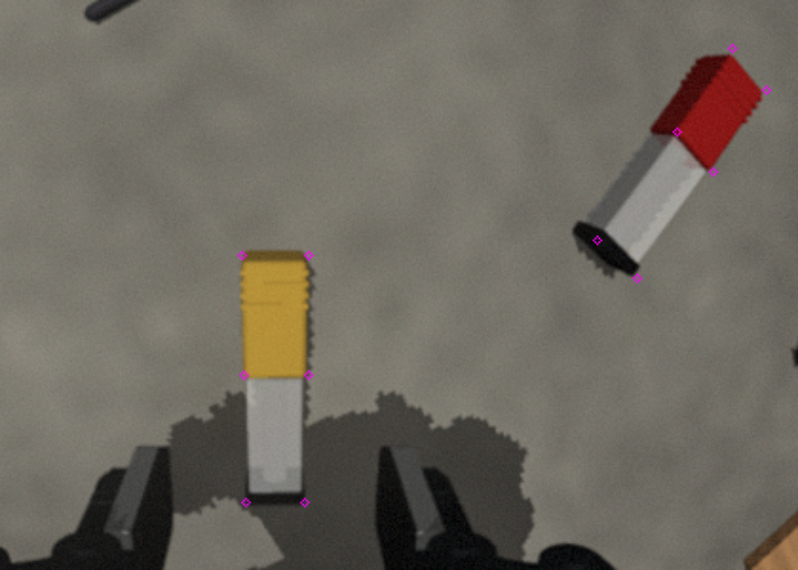

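The model overlay matches within about 2 mm. Descending to grasp.

```bash
python3 -m jog '[-2,1,40,0,0,0,-2,1,65,0,0,0,-2,1,78,0,0,0,-2,1,78,0,0,0]'; python3 -m jog '[0,0,0,0,0,0,0,0,0,0,0,0,0,0,0,0,0,0,0,0,0,0,0,0,0,0,0,0,0,0]' 1 40; python3 -c "
from h import *
row(.6474,.1859,.034,94.1)"
```

```text
clock: 2.6
position: [0.491, -0.1025, 0.0232]
ee_rot: [0.0, 0.856, 0.518, 0.0]
contact_force: [0.1, 0.1, -0.3]
width: 0.0467
clock: 3.22
position: [0.4918, -0.1031, 0.0239]
ee_rot: [0.001, 0.856, 0.517, 0.001]
contact_force: [0.3, 1.6, 6.7]
width: 0.019
t 3.23 row [328.3   3.4  -9.8] [  0.2   0.  -31.8] w 0.019 pos [ 0.4918 -0.1031  0.0239]
```

```bash
python3 -m jog '[0,0,-40,0,0,0,0,0,-96,0,0,0,60,0,-96,0,0,-8,120,1,-96,0,0,-16,180,2,-96,0,0,-24,240,3,-96,0,0,-32,290,3,-96,0,0,-32,328,3,-96,0,0,-32,328,3,-96,0,0,-32,328,3,-96,0,0,-32]'; python3 -c "
from h import *
d=get_image('wrist'); cv2.imwrite('pics/w3.png',d['frame'][:,:,::-1])
row(.6474,.1859,.034,94.1)"
```

```text
clock: 4.47
position: [0.6451, 0.1857, 0.1183]
ee_rot: [-0.0, 0.68, 0.733, -0.001]
contact_force: [0.7, 0.3, -0.7]
width: 0.0194
t 4.53 row [ 0.5  2.5 84.4] [-0.1  0.   0.2] w 0.0189 pos [0.645  0.1853 0.1184]
```

View pics/w3.png

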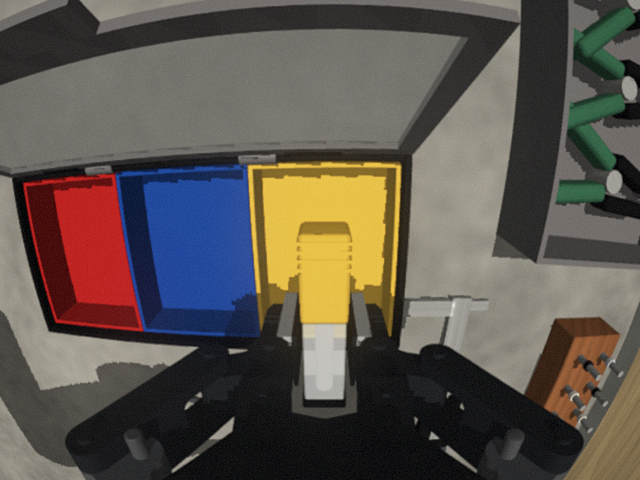

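The tube hangs over the yellow cup, whose inner walls run from about column 260 to 395. I'll check the case model in this view.

```bash
python3 -c "
from h import *
d=get_image('wrist')
pts=[casept(cx+a*.04,b*.053,.0385) for cx in(-.0856,0,.0856) for a in(-1,1) for b in(-1,1)]+[casept(a*.133,b*.061,.046) for a in(-1,1) for b in(-1,1)]
ov(d,pts,'pics/w4.png')
"
```

```text
(no output)
```

View pics/w4.png

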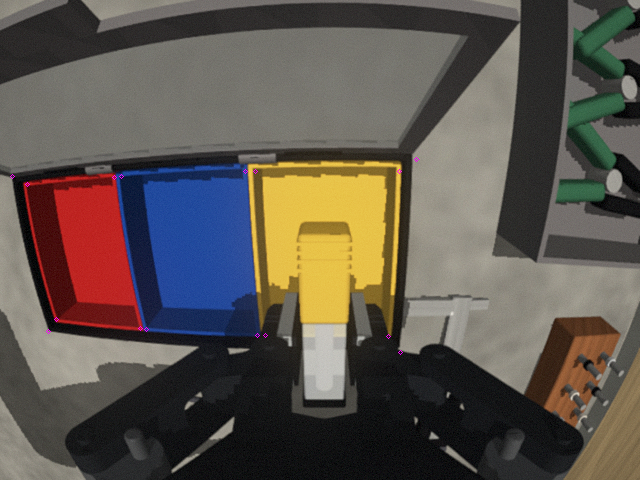

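```bash
python3 -m jog '[0,1,40,0,0,0,0,1,75,0,0,0,0,1,83,0,0,0,0,1,87,0,0,0,0,1,87,0,0,0]'; python3 -c "
from h import *
row(.6474,.1859,.031,94.1);print(get_state()['contact_force'])"
```

```text
clock: 5.2
position: [0.6476, 0.1861, 0.0328]
ee_rot: [0.001, 0.68, 0.733, 0.001]
contact_force: [0.1, 0.0, -1.0]
width: 0.0191
t 5.2 row [-0.2 -0.3  1.8] [ 0.1 -0.   0.2] w 0.0191 pos [0.6476 0.1861 0.0328]
[ 0.10269492  0.04971538 -0.96818731]
```

```bash
python3 -m jog '[0,0,1.5,0,0,0,0,0,1.5,0,0,0]'; python3 -m jog '[0,0,0,0,0,0,0,0,0,0,0,0,0,0,0,0,0,0]' 0.58; python3 -m jog '[0,0,-50,0,0,0,0,0,-100,0,0,0,0,0,-100,0,0,0]' ; python3 -c "
from h import *
d=get_image('wrist'); cv2.imwrite('pics/w5.png',d['frame'][:,:,::-1])
d=get_image('scene'); crop(d,180,130,560,330,2,'pics/sc5.png')
row(.647,-.0970,.10,26.7)"
```

```text
clock: 5.45
position: [0.6472, 0.1863, 0.031]
ee_rot: [0.0, 0.68, 0.733, 0.001]
contact_force: [-0.5, -0.3, 1.3]
width: 0.0189
clock: 5.82
position: [0.6467, 0.1863, 0.0301]
ee_rot: [-0.0, 0.68, 0.733, 0.0]
contact_force: [0.2, 0.7, 0.2]
width: 0.0363
clock: 6.2
position: [0.6499, 0.1869, 0.1353]
ee_rot: [0.003, 0.68, 0.733, 0.004]
contact_force: [0.1, 0.2, 0.2]
width: 0.0358
t 6.3 row [-282.5  -21.    30.5] [ 0.  -0.  67.6] w 0.0358 pos [0.6467 0.1863 0.1305]
```

View pics/w5.png

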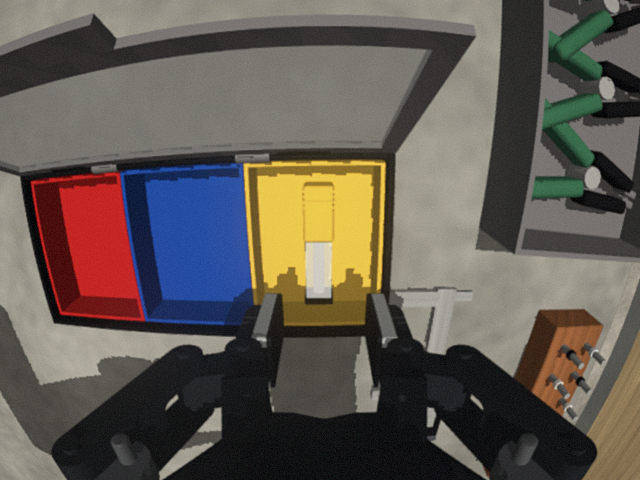

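View pics/sc5.png

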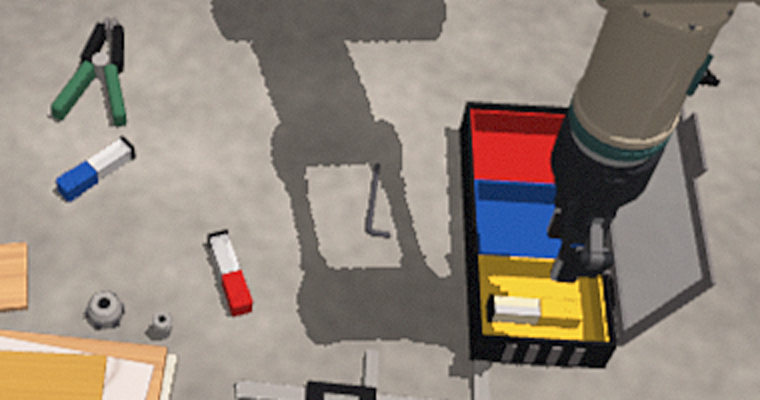

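The yellow tube lies flat and centred in its cup, at (318,240) in the wrist view. Next is red.

```bash
python3 -m jog '[-60,-4,0,0,0,10,-120,-8,0,0,0,20,-180,-13,10,0,0,30,-240,-17,20,0,0,40,-282,-21,30,0,0,50,-282,-21,30,0,0,60,-282,-21,30,0,0,67.6,-282,-21,30,0,0,67.6,-282,-21,30,0,0,67.6]' 0.45; python3 -c "
from h import *
d=get_image('wrist'); ov(d,tube(.647,-.0971,26.7)+tube(.5499,-.2455,-40),'pics/w6.png')
row(.647,-.0970,.024,26.7)"
```

```text
clock: 7.42
position: [0.6463, -0.0962, 0.0989]
ee_rot: [-0.001, 0.973, 0.232, -0.001]
contact_force: [1.1, 0.3, -0.7]
width: 0.0471
t 7.47 row [ 0.2  1.  75.3] [-0.1  0.1  0.1] w 0.0468 pos [ 0.6465 -0.0962  0.0993]
```

View pics/w6.png

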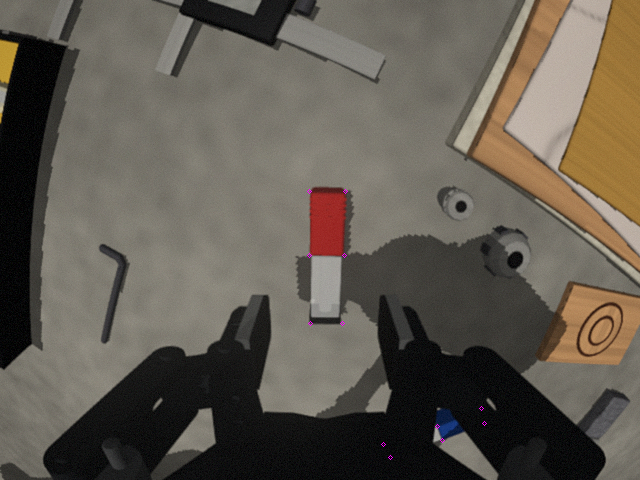

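The red tube is centred at (327,255), and the model dots sit on its corners. Grasping it.

```bash
python3 -m jog '[0,1,40,0,0,0,0,1,65,0,0,0,0,1,75,0,0,0,0,1,75,0,0,0]'; python3 -m jog '[0,0,0,0,0,0,0,0,0,0,0,0,0,0,0,0,0,0,0,0,0,0,0,0,0,0,0,0,0,0]' 1 40; python3 -c "
from h import *
row(.4766,.1737,.12,94.1)"
```

```text
clock: 7.98
position: [0.6472, -0.0972, 0.0246]
ee_rot: [-0.0, 0.973, 0.231, -0.0]
contact_force: [-0.6, 0.3, 0.4]
width: 0.0473
clock: 8.6
position: [0.6484, -0.0977, 0.0265]
ee_rot: [0.001, 0.973, 0.231, 0.001]
contact_force: [0.9, 0.4, 5.0]
width: 0.0188
t 8.6 row [ -31.4 -319.5  -94.1] [  0.2  -0.1 -67.4] w 0.0188 pos [ 0.6484 -0.0977  0.0265]
```

```bash
python3 -m jog '[0,0,-40,0,0,0,0,0,-94,0,0,-8,-6,-60,-94,0,0,-18,-12,-120,-94,0,0,-28,-18,-180,-94,0,0,-38,-24,-240,-94,0,0,-48,-30,-290,-94,0,0,-58,-31,-320,-94,0,0,-67,-31,-320,-94,0,0,-67.5,-31,-320,-94,0,0,-67.5]'; python3 -c "
from h import *
d=get_image('wrist'); cv2.imwrite('pics/w7.png',d['frame'][:,:,::-1])
row(.4766,.1737,.0345,94.1)"
```

```text
clock: 9.85
position: [0.4764, 0.1741, 0.1191]
ee_rot: [0.0, 0.681, 0.732, 0.0]
contact_force: [0.9, 0.1, -1.1]
width: 0.0189
t 9.9 row [-0.1 -0.1 84.6] [ 0.  0. -0.] w 0.0189 pos [0.4766 0.1738 0.1191]
```

View pics/w7.png

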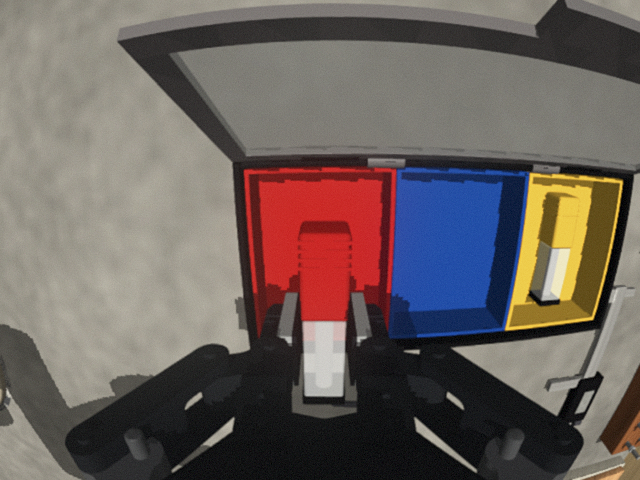

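The red tube is over the red cup, centred near column 325 between walls at 258 and 390. Lowering it.

```bash
python3 -m jog '[0,0,40,0,0,0,0,0,75,0,0,0,0,0,81,0,0,0,0,0,84,0,0,0,0,0,84,0,0,0]'; python3 -c "
from h import *
row(.4766,.1737,.0330,94.1);print(get_state()['contact_force'])"
```

```text
clock: 10.52
position: [0.4771, 0.1745, 0.036]
ee_rot: [0.001, 0.681, 0.732, 0.001]
contact_force: [0.2, 0.0, -0.7]
width: 0.0192
t 10.53 row [-0.7 -0.5  3. ] [ 0.1 -0.   0.1] w 0.0192 pos [0.4771 0.1745 0.036 ]
[ 0.15790157  0.04529402 -0.74919945]
```

```bash
python3 -m jog '[0,0,2,0,0,0,0,0,3,0,0,0,0,0,3,0,0,0]'
```

```text
clock: 10.9
position: [0.4767, 0.1747, 0.0335]
ee_rot: [0.001, 0.681, 0.733, 0.001]
contact_force: [-0.3, -0.7, 7.0]
width: 0.019
```

Contact of 7 N: the tube is on the floor, so I'm releasing it.

```bash
python3 -m jog '[0,0,-0.5,0,0,0,0,0,-0.5,0,0,0,0,0,-0.5,0,0,0]' 0.58; python3 -m jog '[0,0,-50,0,0,0,0,0,-90,0,0,0,0,0,-90,0,0,0]' ; python3 -c "
from h import *
d=get_image('wrist'); cv2.imwrite('pics/w8.png',d['frame'][:,:,::-1])
row(.5499,-.2455,.11,140)"
```

```text
clock: 11.28
position: [0.4759, 0.1746, 0.0325]
ee_rot: [-0.0, 0.681, 0.733, 0.0]
contact_force: [-0.7, -0.0, 0.2]
width: 0.0361
clock: 11.65
position: [0.4783, 0.1751, 0.1255]
ee_rot: [0.002, 0.681, 0.733, 0.003]
contact_force: [-0.3, 0.2, -0.3]
width: 0.036
t 11.7 row [-424.5   42.2   13.6] [  0.2   0.  -45.8] w 0.0357 pos [0.4767 0.1747 0.1237]
```

View pics/w8.png

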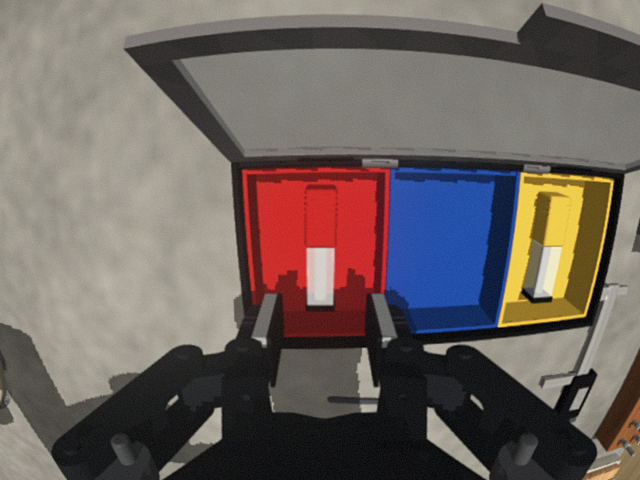

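```bash
python3 -m jog '[-60,6,0,0,0,-8,-120,12,0,0,0,-16,-180,18,0,0,0,-24,-240,24,5,0,0,-32,-300,30,10,0,0,-40,-360,36,13,0,0,-46,-400,40,13,0,0,-46,-424,42,13,0,0,-46,-424,42,13,0,0,-46,-424,42,13,0,0,-46]' 0.5; python3 -c "
from h import *
d=get_image('wrist'); ov(d,tube(.5499,-.2455,-40),'pics/w9.png')
row(.5499,-.2455,.024,140)"
```

```text
clock: 12.95
position: [0.548, -0.2435, 0.1089]
ee_rot: [-0.001, 0.34, 0.94, 0.001]
contact_force: [-0.1, 0.8, -0.2]
width: 0.0426
t 13.0 row [-2.9 -0.6 85.2] [ 0.  -0.1  0.3] w 0.0428 pos [ 0.5482 -0.2433  0.1092]
```

View pics/w9.png

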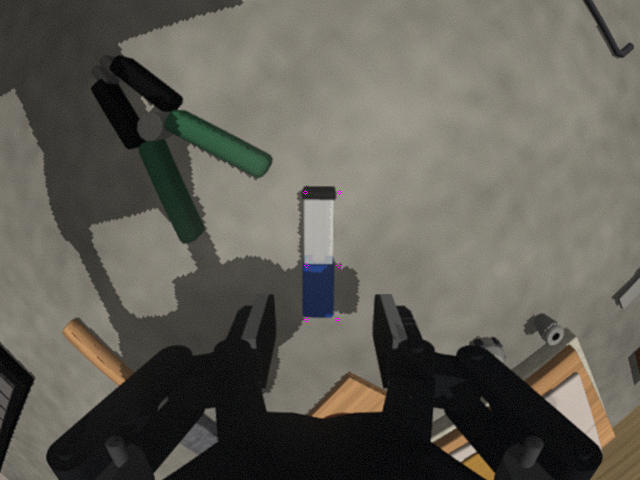

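The blue tube is about 2 mm left of the model, with its centre at column 319 against 322. I'll correct for that and grasp.

```bash
python3 -m jog '[-3,-2,40,0,0,0,-3,-2,70,0,0,0,-3,-2,85,0,0,0,-3,-2,85,0,0,0]'; python3 -m jog '[0,0,0,0,0,0,0,0,0,0,0,0,0,0,0,0,0,0,0,0,0,0,0,0,0,0,0,0,0,0]' 1 40; python3 -c "
from h import *
row(.562,.1798,.12,94.1)"
```

```text
clock: 13.5
position: [0.5493, -0.2474, 0.0239]
ee_rot: [-0.001, 0.34, 0.94, 0.0]
contact_force: [-0.2, -0.5, 0.3]
width: 0.0426
clock: 14.12
position: [0.5508, -0.2492, 0.026]
ee_rot: [0.001, 0.341, 0.94, -0.0]
contact_force: [0.7, 0.3, 6.3]
width: 0.019
t 14.12 row [265.8 336.7 -94.4] [ 0.1  0.1 46.1] w 0.019 pos [ 0.5508 -0.2492  0.026 ]
```

```bash
python3 -m jog '[0,0,-50,0,0,0,0,0,-94,0,0,0,37,47,-94,0,0,8,74,94,-94,0,0,16,112,142,-94,0,0,24,150,190,-94,0,0,32,188,238,-94,0,0,40,226,286,-94,0,0,46,256,324,-94,0,0,46,266,337,-94,0,0,46]'; python3 -m jog '[0,0,0,0,0,0,0,0,0,0,0,0]'; python3 -c "
from h import *
d=get_image('wrist'); cv2.imwrite('pics/w10.png',d['frame'][:,:,::-1])
row(.562,.1798,.0335,94.1)"
```

```text
clock: 15.38
position: [0.5608, 0.183, 0.1185]
ee_rot: [-0.0, 0.68, 0.734, 0.0]
contact_force: [0.2, -0.9, -0.9]
width: 0.0188
clock: 15.62
position: [0.5611, 0.1789, 0.1184]
ee_rot: [0.0, 0.681, 0.732, -0.001]
contact_force: [1.6, -0.1, -0.2]
width: 0.0188
t 15.68 row [ 1.   0.9 85. ] [-0.  0. -0.] w 0.0187 pos [0.5612 0.1788 0.1185]
```

View pics/w10.png

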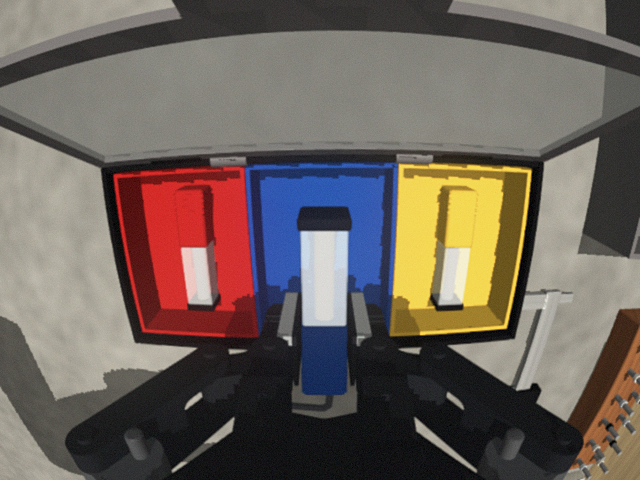

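The blue tube is centred sideways, but its far end sits a few mm further forward than the others did. I'll shift it back 3 mm and lower it.

```bash
python3 -m jog '[-2,1,40,0,0,0,-2,1,75,0,0,0,-2,1,81,0,0,0,-2,1,85,0,0,0,-2,1,86,0,0,0,-2,1,86,0,0,0]'; python3 -m jog '[0,0,1,0,0,0,0,0,1,0,0,0]'
```

```text
clock: 16.42
position: [0.5631, 0.1786, 0.0337]
ee_rot: [0.001, 0.681, 0.732, 0.001]
contact_force: [-0.5, -1.0, -0.8]
width: 0.019
clock: 16.68
position: [0.5631, 0.1788, 0.033]
ee_rot: [0.001, 0.681, 0.733, 0.001]
contact_force: [-1.2, 0.1, 4.6]
width: 0.0188
```

```bash
python3 -m jog '[0,0,0,0,0,0,0,0,0,0,0,0,0,0,0,0,0,0]' 0.58; python3 -m jog '[0,0,-50,0,0,0,0,0,-110,0,0,0,0,0,-110,0,0,0]' ; python3 -c "
from h import *
d=get_image('wrist'); cv2.imwrite('pics/w11.png',d['frame'][:,:,::-1])
p=casept(0,.20); row(p[0],p[1],.27,4.1); row(p[0],p[1],.27,94.1);
for t in (1.95,1.57): print(casept(0,.061-.122*np.cos(t),.046+.122*np.sin(t)))
"
```

```text
clock: 17.05
position: [0.5623, 0.1786, 0.0314]
ee_rot: [-0.0, 0.681, 0.733, -0.0]
contact_force: [0.2, 0.0, -0.5]
width: 0.0359
clock: 17.42
position: [0.5659, 0.1793, 0.1468]
ee_rot: [0.003, 0.681, 0.733, 0.005]
contact_force: [0.5, 0.3, 0.4]
width: 0.0358
t 17.48 row [ 201.2   -0.8 -125.9] [ 0.2 -0.3 90.1] w 0.0359 pos [0.5638 0.1789 0.1439]
t 17.48 row [ 201.2   -0.8 -125.9] [ 0.3 -0.   0.1] w 0.0359 pos [0.5638 0.1789 0.1439]
[0.55437352 0.28568777 0.15933309]
[0.55762486 0.24054549 0.16799996]
```

View pics/w11.png

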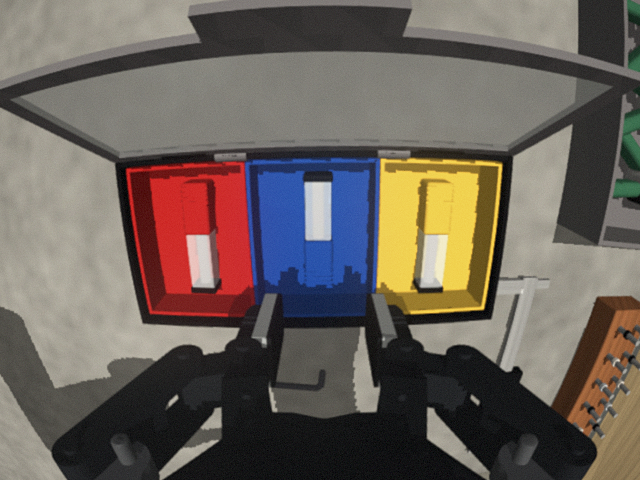

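All three tubes lie flat in their cups: red (198,235), blue (317,230), yellow (432,235). The lid, at about 1.95 rad, comes next. I'll close the fingers, rise, and go over behind it.

```bash
python3 -m jog '[0,0,-62,0,0,0,0,0,-126,0,0,0,60,0,-126,0,0,0,120,0,-126,0,0,0,180,0,-126,0,0,0,200,0,-126,0,0,0,200,0,-126,0,0,0,200,0,-126,0,0,0]' 1; python3 -c "
from h import *
d=get_image('side'); cv2.imwrite('pics/s12.png',d['frame'][:,:,::-1])
p=casept(0,.20); row(p[0],p[1],.144,94.1)
p=casept(0,.076); row(p[0],p[1],.144,94.1)
"
```

```text
clock: 18.48
position: [0.5478, 0.3762, 0.2667]
ee_rot: [0.0, 0.681, 0.732, -0.001]
contact_force: [-1.8, -1.1, -0.4]
width: -0.0001
t 18.52 row [  3.3  -0.  123.1] [-0.   0.1 -0. ] w -0.0001 pos [0.548  0.3761 0.2671]
t 18.52 row [-120.7    0.   123.3] [-0.   0.1 -0. ] w -0.0001 pos [0.548  0.3761 0.2671]
```

View pics/s12.png

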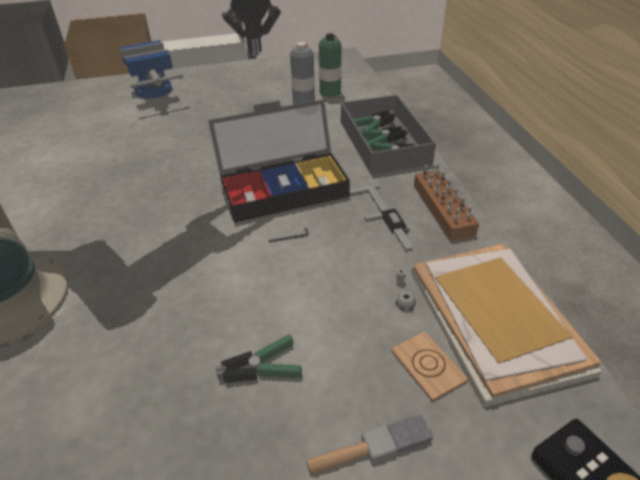

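The gripper is behind and above the lid, at (253,30). The bottles at (302,75) and (330,65) may be close, so I'll check the distance.

```bash
python3 -c "
from h import *
d=get_image('side')
print(back(d,[(330,97),(302,104),(345,103)],0.).round(3)); print(proj(d,[casept(0,.2,.125),casept(0,.2,.25)]))"
```

```text
[[0.782 0.615 0.   ]
 [0.692 0.595 0.   ]
 [0.813 0.567 0.   ]]
[[260.78491144 105.04152606]
 [255.54844586  53.63728207]]
```

Those are well clear, at least 0.2 m away. I'll descend behind the lid and push it to vertical.

```bash
python3 -m jog '[3,0,60,0,0,0,3,0,115,0,0,0,3,0,123,0,0,0,-30,0,123,0,0,0,-55,0,123,0,0,0,-75,0,123,0,0,0,-90,0,123,0,0,0,-105,0,123,0,0,0,-120,0,123,0,0,0,-130,0,123,0,0,0]'; python3 -c "
from h import *
d=get_image('side'); crop(d,180,0,440,220,3,'pics/s13.png')
for y,z in ((.03,.144),(.001,.136),(-.015,.115),(-.029,.092),(-.034,.069)):
  p=casept(0,y); row(p[0],p[1],z,94.1)
"
```

```text
clock: 19.82
position: [0.5573, 0.2476, 0.1445]
ee_rot: [-0.0, 0.681, 0.732, 0.0]
contact_force: [1.0, 0.7, -0.2]
width: -0.0005
t 19.88 row [-36.9  -0.1   0.4] [-0.   0.1  0.1] w -0.0002 pos [0.5573 0.2465 0.1444]
t 19.88 row [-65.9  -0.2   8.5] [-0.   0.1  0.1] w -0.0002 pos [0.5573 0.2465 0.1444]
t 19.88 row [-81.9  -0.2  29.5] [-0.   0.1  0.1] w -0.0002 pos [0.5573 0.2465 0.1444]
t 19.88 row [-95.8  -0.2  52.5] [-0.   0.1  0.1] w -0.0002 pos [0.5573 0.2465 0.1444]
t 19.88 row [-100.8   -0.2   75.5] [-0.   0.1  0.1] w -0.0002 pos [0.5573 0.2465 0.1444]
```

View pics/s13.png

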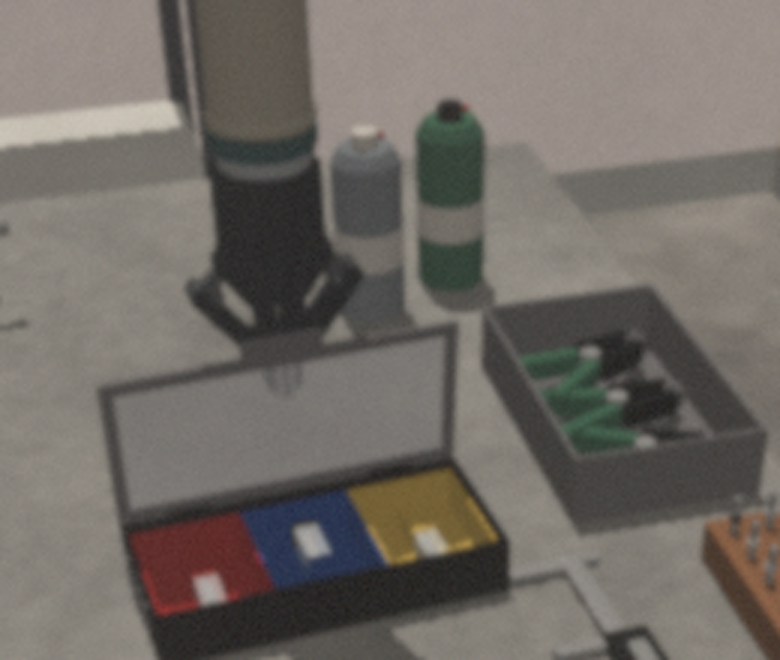

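The lid is now about upright, with the fingers visible behind the pane at (283,375) in the crop. I'll continue along the arc.

```bash
python3 -m jog '[-18,0,0,0,0,0,-37,0,0,0,0,0,-52,0,4,0,0,0,-66,0,9,0,0,0,-74,0,19,0,0,0,-82,0,30,0,0,0,-89,0,41,0,0,0,-96,0,53,0,0,0,-99,0,64,0,0,0,-101,0,74,0,0,0]'; python3 -c "
from h import *
d=get_image('side'); crop(d,180,0,440,220,3,'pics/s14.png')
print(get_state()['contact_force'],get_state()['position'])
"
```

```text
clock: 21.12
position: [0.5645, 0.1475, 0.0697]
ee_rot: [-0.0, 0.681, 0.733, -0.0]
contact_force: [0.2, -0.3, 0.2]
width: -0.0
[-0.86989698 -0.03403814 -0.98059042] [0.56456119 0.14742882 0.06917632]
```

View pics/s14.png

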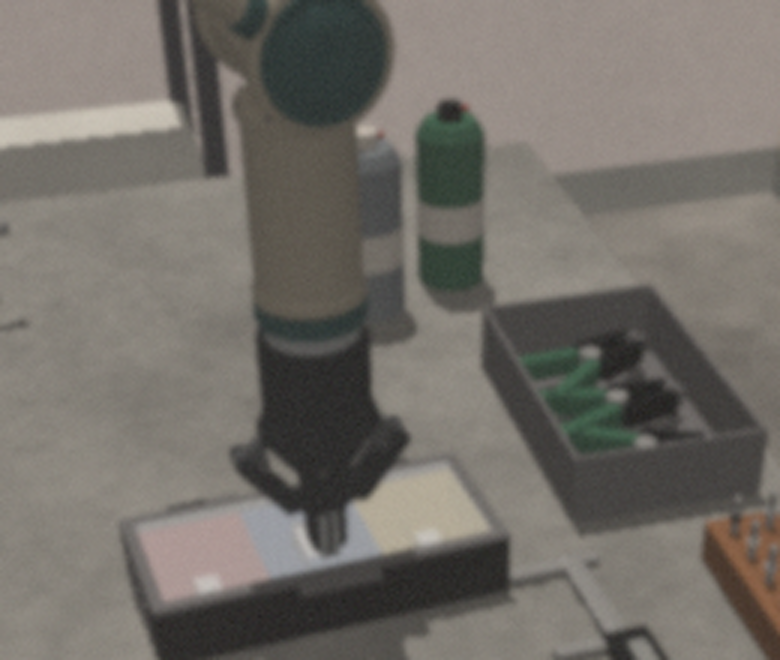

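The lid is almost closed. I'll press it down to a light contact force.

```bash
python3 -m jog '[-5,0,2,0,0,0,-10,0,3,0,0,0,-10,0,4,0,0,0,-10,0,4,0,0,0]'
```

```text
clock: 21.68
position: [0.5662, 0.1392, 0.0688]
ee_rot: [0.0, 0.681, 0.732, 0.002]
contact_force: [-2.6, 5.3, 11.3]
width: 0.0001
```

The tips stop at 0.0688 − 0.019 = 0.050 m, which is the closed lid's top face (46 + 4 mm), at 11 N. Lifting off and checking.

```bash
python3 -m jog '[-10,0,2,0,0,0,-10,0,-10,0,0,0,-10,0,-70,0,0,0,-10,0,-130,0,0,0,-70,0,-130,0,0,0,-130,0,-130,0,0,0,-190,0,-130,0,0,0,-230,0,-130,0,0,0,-230,0,-130,0,0,0,-230,0,-130,0,0,0]'; python3 -c "
from h import *
d=get_image('side'); crop(d,180,60,440,260,3,'pics/s15.png')
K=[casept(x,.061-.122*np.cos(t),.046+.122*np.sin(t)) for t in(0,.05,.1) for x in(-.133,.133)]
print((proj(d,K)-[180,60])*3)
d=get_image('scene'); crop(d,170,100,570,380,2,'pics/sc15.png')
print((proj(d,K)-[170,100])*2)
"
```

```text
clock: 22.92
position: [0.5817, -0.0916, 0.1963]
ee_rot: [-0.001, 0.681, 0.732, -0.0]
contact_force: [0.6, 0.6, 0.4]
width: -0.0003
[[155.23476621 438.65955709]
 [513.66850125 363.10863801]
 [154.04494157 431.56311101]
 [513.76304646 356.132686  ]
 [152.76231533 424.17925079]
 [513.70837372 348.90013125]]
[[486.20735306 160.88937572]
 [494.58406326 397.36234363]
 [487.35674644 157.04451689]
 [495.93889114 394.11000584]
 [488.8211054  153.19709382]
 [497.65605461 390.85953359]]
```

View pics/s15.png

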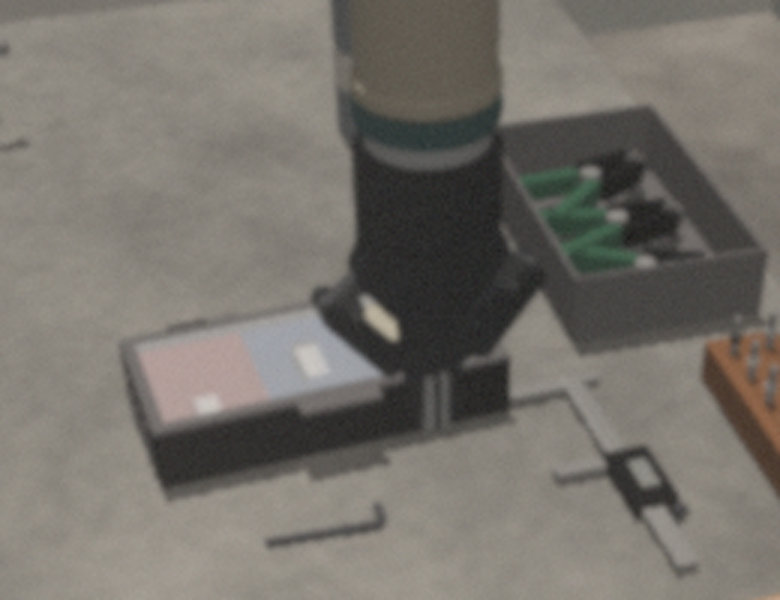

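View pics/sc15.png

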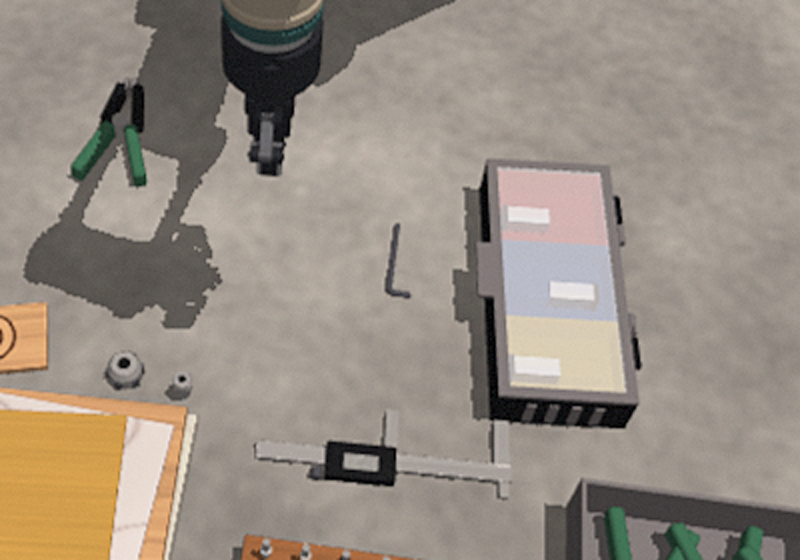

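The lid lies flush on the rim: its free-edge corner is at (487,160) against (486,161) predicted for closed. The tubes show through the pane, the bystanders are in place and the arm is clear. Handing in.

```bash
python3 -c "
from rig import *
s=get_state();print(s['clock'],s['position'],s['qd'].round(3),s['contact_force']);print(sign_off())"
```

```text
23.025 [ 0.58187298 -0.09069059  0.19644489] [ 0.009 -0.001 -0.002 -0.002 -0.004 -0.002] [ 0.90606088 -0.09195096 -0.43412513]
the job is handed in; nothing more can be done
None
```

The three tubes are back in the cups matching their caps, lying flat and set down under grip, and the lid is closed. I handed the job in at 23.0 s of the 72 s allowed; the sign-off gave no verdict.

- **Tubes:** the wrist pictures taken before closing showed each tube flat inside its own cup. Blue was gripped a few mm off its centre along its length, so I shifted it back about 3 mm before lowering it.
- **Lid:** under an 11 N press (more than the 1 to 3 N suggested) the fingertips stopped at 0.050 m, the height of a closed lid's top face. In the last scene picture its near free-edge corner is within about 1 px of the closed position.
- **Bystanders and arm:** the clamp, collet nut, collet, hex key and caliper look unmoved in the last pictures. I compared them only by eye. Only part of the sample and none of the brush was in those last crops, but the arm never worked near either. The arm ended about 0.2 m up and clear of everything.

No check failed. The remaining disagreements were 2 to 3 mm between the case and blue-tube models and the wrist pictures, well within the cups' clearance.

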